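Gauge the gap left between an arbor press's plates

TASK

With the bench press's ram resting on its stop, I need to read the gap left between its two flat steel plates. Pick up the taper gauge lying on the blue mat, lay its blade flat on the lower plate and slide it straight in from the press's open front, along the middle of the plates, until it just drags snugly against the upper plate; do not drive it on so that it wedges the ram up off its stop. Finish while still holding the gauge there, gripped and still, so that I can read it, and leave the other things on the bench where they are.

Things in the scene. Friction and masses are not known exactly. Their poses are not given: they have to be found in the camera images.
- gauge: steel taper gauge lying on the mat, 160 mm long, 14 wide, 90 g: black grip (60 long, 16 high), 20 mm shank, 80 mm blade tapering in thickness from 9.5 to 1.5 mm at the tip (1 mm per 10 mm; underside flat all along, top slopes). Origin: centre of the grip's underside; x points to the tip (tip at x = 130 mm, grip from x = -30 to 30), z up out of the sloped side
- gauge_tip (a point): middle of the underside's edge at the thin tip of the gauge's blade; same axes as the gauge
- press: grey-green bench arbor press, fixed: base 210 x 100, 30 mm high; column at the back; head 56 wide, 140 to 215 mm above the bench, reaching 36 mm ahead of the ram's axis; lever on its -y side, up to 325 mm high. Origin: centre of the base's underside; x points from the open front to the column, z up. Ram's axis at x = -45 mm, column's front at x = 42 mm
- lower_plate: lower flat steel plate, fixed on the press's anvil under the ram, 60 x 60 x 12 mm. Origin: centre of its top face, 52 mm above the bench, on the ram's axis; axes as the press's (x to the back), so its front edge is at x = -30 mm
- upper_plate: upper flat steel plate on the lower end of the square ram, 40 x 40 x 10 mm, parallel to the lower one. Origin: centre of its underside, on the ram's axis; axes as the press's, front edge at x = -20 mm. The gap above the lower plate is 4 to 7 mm, different each time, so the blade meets this plate's front edge when 25 to 55 mm of blade is past that edge
- ram (a joint): how far ram and upper plate are raised off the stop (m), 0 = resting on it, held down only by their weight of about 9 N. Sliding the blade in along the lower plate, little is felt until it touches both plates; the drag then grows within a few mm to some 7 to 13 N, and beyond that the ram rises 1 mm per 10 mm of blade
- mat: blue work mat 360 x 300 x 3 mm, fixed; origin: centre of its underside, x along the 360 mm side
- tweezers: steel tweezers 125 mm long lying on the mat; not to be moved
- loupe: black eye loupe, 36 mm wide, 30 mm high, on the mat; not to be moved
- watch: steel wrist watch without strap, 39 mm wide, 10 mm high, face up on the mat; not to be moved
- screwdriver: slim screwdriver 130 mm long on the bench; not to be moved
- blower: brown rubber dust blower standing on the bench, 60 mm wide, 108 mm high; not to be moved
- dish: open glass dish 92 mm wide, 16 mm high, on the bench; not to be moved
- jar: low glass jar 72 mm wide, 50 mm high, with a pale lid, on the bench; not to be moved
- die: white nylon press die, 42 mm wide, 24 mm high, on the bench; not to be moved
Things that resemble listed ones, but are neither listed nor needed, are in the scene too. What is shaped like the gauge but purple or turquoise is not meant.

How it is judged:
By the outcome, as a careful person would: the job done as asked, in the order asked, and still so for the second after the job is handed in, while the arm keeps its last pose, push and grip.
It also fails if it takes over 43 s, if anything falls off the work surface, if the arm or the gripper's body presses on something with over 40 N, if the wrist force passes 120 N, or if a joint passes its speed limit or range.

ROBOT

A 6-joint arm with a two-finger parallel gripper is mounted at the origin on the work surface. World frame = base frame: x ahead of the robot, y to its left, z up, the work surface at z = 0. Lengths are in m, angles in rad, forces in N, time in s.
With the tool pointing down it reaches from about 0.375 to 0.75 m from the base axis. Payload 9 kg.
Tool frame: the origin (TCP) lies on the centre line of the jaws, within the pads' length; the fingertips stand 25 mm ahead of it and the grasp point (between the pads) lies 6 mm ahead of it; z points along the fingers, y is the line along which they close (so a half turn about z gives the same grasp; the last joint's range is limited). The gripper opens to 85 mm and grips with 20 to 120 N. Pads are 22 mm wide; open, the fingers measure 114 mm over their backs; the gripper's body (76 mm by 85 mm) begins 54 mm behind the grasp point. The pads swing forward as they close: fully open they stand 13 mm farther back than shut.
Start: joints at [-1.365, 0.104, 0.097, 1.564, 0, 1.353], TCP at [0.247, -0.547, 0.256] pointing down, gripper open.
Joint ranges: [-2.99, 2.99], [-0.84, 1.86], [-1.1, 1.16], [-1.84, 2.11], [-1.51, 1.56], [-3.14, 3.14]. Speed limits (rad/s): [2.22, 2.22, 2.57, 3.14, 3.14, 3.14].

INTERFACE

Orientations are given as a unit quaternion [x, y, z, w].
In Python, from rig import robot, eyes gives the robot as it stands. The module is installed in compiled form; this text tells all that it offers.
- The arm moves only by the tool drive_tool, never from a script. Its argument "rows" is a list of rows, each an object with "offset": the shift along the tool's x, y, z in mm, a list of three; "angular": the turn, a rotation vector about the tool's x, y, z in degrees, a list of three; "gripper": the gripper's target within -1 to 1 (shut at 1, half-way at 0, fully open at -1). In form: [{"offset": [x, y, z], "angular": [wx, wy, wz], "gripper": gripper}, ...]. A call has 1 to 10 rows; each row is the pose to reach, as a shift and turn from the pose commanded when the call began, along the tool's axes at that moment; what a row does not reach only later rows make up. A row lasts 1/10 s, in which the tool goes at most 50 mm and 8.59 degrees, less where a joint would pass 70% of its speed; a pose out of reach is approached as far as the arm can. A call with a gripper value outside its range is refused whole. The fingers move at their own pace and stop on an object; "newtons" is the grip in N (left out, the last holds). Time passes only in rows, so rows that repeat a pose let the fingers close. It gives the time, the measured TCP pose, the force, the opening and the grip force at its end, in the units of the state.
- robot.observe(): the state, without advancing time (a new reading comes with each control period).
- eyes.camera(name): name is "scene" or "top" or "wrist"; returns (picture, depth): 480x640x3 uint8, red, green, blue; 480x640 float32, m along the optical axis (not along the pixel's ray), 0 where there is no reading.
- eyes.get_calibration(name): a dict with "fx", "fy", "cx", "cy" (pixels), "dist" ([k1, k2, p1, p2, k3] as OpenCV has them; the pictures are not rectified), "xyz" and "orientation" of the camera in the world. Camera axes: x right, y up, looking along -z (the intrinsics and any distortion apply to the point x, -y, -z); pixel columns grow to the right and rows downward; lengths in m; the calibration is good to about 2 mm. A picture is of the moment at which its call begins: read the wrist's pose just before it. get_calibration takes no time and is no camera call; for the wrist camera it gives the pose at the moment of the call.
- robot.hand_in(): hands the job in; it is judged then, once.
The state is a dict: "t": time; "q": joint angles; "joint_velocities": joint speeds; "joint_torque": joint torques, N m; "tcp_pos": TCP position; "tool_rot": TCP orientation; "force": force on the tool from outside, world axes, zero at the start; "ft_torque": the same for the moment, N m; "opening": opening from 0.0 (shut) to 1.0 (fully open); "finger_force": force on a finger pad.
Only numpy, scipy, OpenCV 4.12 (cv2) and the standard library are available. Lean on these libraries where they do the work, as an engineer would, in place of code of your own. Each camera call takes 0.05 s, during which the arm holds its last target. There are 200 camera calls.

## Working session

There is one attempt and no reset: what is moved stays moved. The work goes in short steps, Python scripts to look and compute and a tool call to move; the robot and the scene stay as the last step left them, time stands still between calls to the robot, and variables do not carry over. Pictures are saved under pics/ and viewed, at most 10 in all, crops included, and the job is handed in when it is done.

Besides the shell and the picture viewer there is one more tool, called after "Emit:" in YAML: its name, and indented under it one key for each argument. drive_tool: Moves the arm, as the interface text tells. Its arguments: {"type":"object","properties":{"rows":{"type":"array","items":{"type":"object","properties":{"offset":{"type":"array","items":{"type":"number"}},"angular":{"type":"array","items":{"type":"number"}},"gripper":{"type":"number"}}}},"newtons":{"type":"number"}},"required":["rows"]}

```bash
mkdir -p pics
cat > h.py <<'E'
import numpy as np, cv2
from scipy.spatial.transform import Rotation as R
from rig import robot, eyes
def ray(c,u,v):
    K=np.array([[c['fx'],0,c['cx']],[0,c['fy'],c['cy']],[0,0,1.]])
    p=cv2.undistortPoints(np.array([[[u,v]]],float),K,np.array(c['dist'],float))[0,0]
    return R.from_quat(c['orientation']).as_matrix()@np.array([p[0],-p[1],-1.])
def onz(c,u,v,z):
    d=ray(c,u,v);o=np.array(c['xyz']);return o+d*(z-o[2])/d[2]
def dep(c,u,v,D): return np.array(c['xyz'])+ray(c,u,v)*D[int(v),int(u)]
def snap(n,tag):
    c=eyes.get_calibration(n);p,D=eyes.camera(n);cv2.imwrite(f'pics/{tag}.png',p[:,:,::-1]);np.savez(f'{tag}.npz',p=p,D=D,**{k:np.array(v) for k,v in c.items()});return c,p,D
def load(tag):
    z=np.load(f'{tag}.npz');return z,z['p'],z['D']
E
python3 - <<'E'
from h import *
for n in('scene','top'):
    c,p,D=snap(n,n+'0');print(n,c['xyz'],R.from_quat(c['orientation']).as_matrix().round(2).tolist())
s=robot.observe();print(s['t'],s['tcp_pos'],s['tool_rot'],s['force'],s['opening'])
E
```

```text
scene [ 1.25913963 -0.78185269  0.93319735] [[0.6, -0.49, 0.63], [0.8, 0.37, -0.47], [-0.0, 0.79, 0.62]]
top [ 0.27811829 -0.1774611   1.37450644] [[0.02, 0.98, -0.17], [-1.0, 0.02, 0.0], [0.01, 0.17, 0.98]]
0.1 [ 0.24668159 -0.54664327  0.25560196] [ 9.77631663e-01  2.10323471e-01 -3.63996673e-06 -6.07879097e-04] [ 0.39881615 -0.55202998  0.39230165] 1.0013440536405034
```

View pics/top0.png

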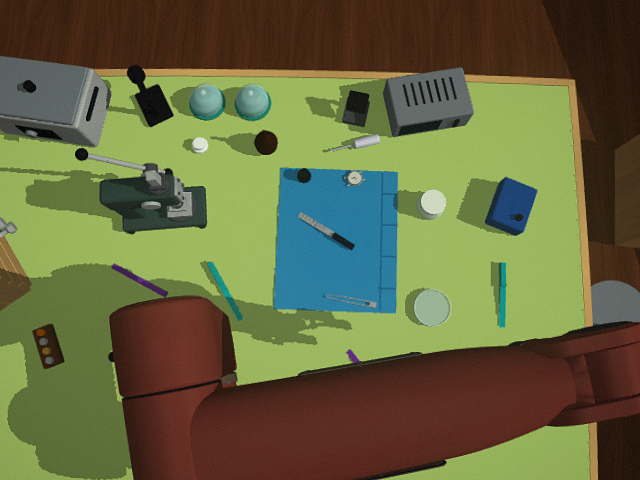

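View pics/scene0.png

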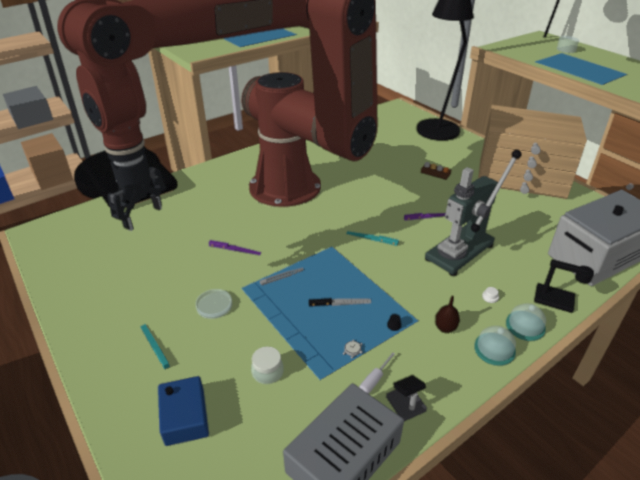

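The gauge meant is the steel one with a black grip on the mat, grip near (342,241) and tip near (300,215) in the top view. The purple ones at (140,280) and (352,356) and the turquoise ones at (225,290) and (502,295) are lookalikes. The press is at about (155,205), with its open front to the right of the picture (-y).

Run:
```python
from h import *
c,p,D=load('top0')
a=p[195:270,280:380]; b=p[140:245,70:220]
a=cv2.resize(a[:,:,::-1],None,fx=4,fy=4,interpolation=3); b=cv2.resize(b[:,:,::-1],None,fx=2.6,fy=2.6,interpolation=3)
o=np.zeros((300+b.shape[0],400,3),np.uint8);o[:300,:400]=a;o[300:,:b.shape[1]]=b;cv2.imwrite('pics/crop1.png',o)
# gauge mask: not blue within mat
r=p[200:260,288:370].astype(int);sat_blue=r[:,:,2]-r[:,:,0]
m=(sat_blue<45).astype(np.uint8)
dark=((r.max(2)<70)&(m>0)).astype(np.uint8)
for nm,k in(('all',m),('grip',dark)):
    n,l,st,ce=cv2.connectedComponentsWithStats(k);i=1+st[1:,4].argmax()
    ys,xs=np.where(l==i);pts=np.array([onz(c,x+288,y+200,0.003+0.006)[:2] for x,y in zip(xs,ys)])
    rc=cv2.minAreaRect((pts*1000).astype(np.float32));print(nm,st[i],rc,pts.mean(0))
    u,s,v=np.linalg.svd(pts-pts.mean(0),full_matrices=False);t=(pts-pts.mean(0))@v[0];print(v[0],np.degrees(np.arctan2(v[0][1],v[0][0])),pts.mean(0)+v[0]*t.min(),pts.mean(0)+v[0]*t.max())
# press points at height via depth
H=np.array([[ [*dep(c,u,v,D)] for u in range(95,215)] for v in range(150,240)])
for z0,z1 in((.02,.036),(.045,.058)):
    k=((H[:,:,2]>z0)&(H[:,:,2]<z1))
    P=H[k][:,:2];
    print(z0,len(P),P.min(0),P.max(0),cv2.minAreaRect((P*1000).astype(np.float32)))
```

```text
all [ 10  13  56  37 382] ((552.9708862304688, -195.86532592773438), (157.3893280029297, 15.723161697387695), 58.81273651123047) [ 0.5524595 -0.1965707]
[-0.51544243 -0.85692421] -121.02703236866921 [ 0.59346967 -0.12839121] [ 0.5123482  -0.26325582]
grip [ 44  33  22  17 143] ((527.6303100585938, -237.91506958007812), (59.25241470336914, 15.079090118408203), 58.20279312133789) [ 0.52758912 -0.23799674]
[-0.52423733 -0.85157221] -121.61691493469709 [ 0.54317086 -0.21268572] [ 0.51210966 -0.26314161]
0.02 1401 [0.53842258 0.09986319] [0.65697255 0.30996523] ((597.6464233398438, 208.63868713378906), (101.40189361572266, 209.91156005859375), 5.968748092651367)
0.045 299 [0.56697935 0.12796317] [0.63416202 0.29567468] ((592.1001586914062, 212.68431091308594), (61.27976608276367, 171.9702911376953), 10.206765174865723)
```

View pics/crop1.png

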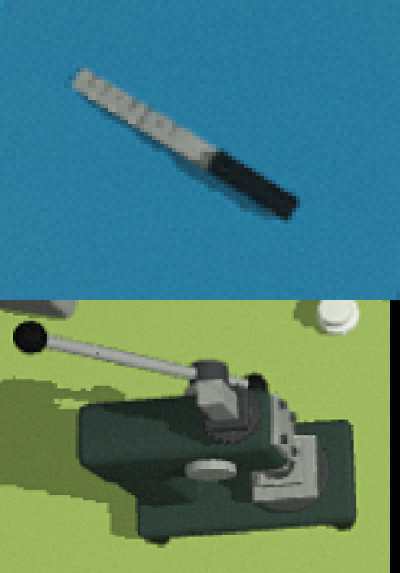

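The crop shows the steel gauge with its black grip at lower right and its ruled, sloped side up. The press front faces right (-y), with its plates near (285,470). Both rectangles match the stated sizes (157x16, 59x15, 210x101).

```bash
cat >> h.py <<'E'
def go(xyz,yaw):
    """offset (mm) and rotvec (deg), tool axes, to reach xyz with tool pointing straight down, tool x at yaw deg"""
    s=robot.observe();T=R.from_quat(s['tool_rot']);G=R.from_euler('z',yaw,degrees=True)*R.from_euler('x',180,degrees=True)
    print('t',round(s['t'],2),'tcp',np.round(s['tcp_pos'],4),'off',(T.inv().apply(np.array(xyz)-s['tcp_pos'])*1000).round(1),'ang',np.degrees((T.inv()*G).as_rotvec()).round(2))
E
python3 -c "
from h import *
go([.525,-.243,.18],58.9)"
```

```text
t 0.1 tcp [ 0.2467 -0.5466  0.2556] off [ 378.5 -162.2   75.9] ang [-6.000e-02 -3.000e-02 -3.462e+01]
```

Emit:
drive_tool:
  rows:
    - {"offset": [46, -20, 9], "angular": [0, 0, -4], "gripper": -1}
    - {"offset": [92, -40, 18], "angular": [0, 0, -8], "gripper": -1}
    - {"offset": [138, -59, 28], "angular": [0, 0, -13], "gripper": -1}
    - {"offset": [184, -79, 37], "angular": [0, 0, -17], "gripper": -1}
    - {"offset": [230, -99, 46], "angular": [0, 0, -21], "gripper": -1}
    - {"offset": [276, -118, 55], "angular": [0, 0, -25], "gripper": -1}
    - {"offset": [322, -138, 65], "angular": [0, 0, -29], "gripper": -1}
    - {"offset": [360, -154, 72], "angular": [0, 0, -33], "gripper": -1}
    - {"offset": [378, -162, 76], "angular": [0, 0, -34.6], "gripper": -1}
    - {"offset": [378, -162, 76], "angular": [0, 0, -34.6], "gripper": -1}

```text
t: 1.1
tcp_pos: [0.5256, -0.2411, 0.179]
tool_rot: [0.87, 0.493, -0.0, -0.001]
force: [-0.3, -1.0, 0.6]
opening: 1.0
finger_force: 0.0
```

Run:
```python
from h import *
s=robot.observe();print(s['tcp_pos'],s['tool_rot'],s['force'])
c,p,D=snap('wrist','w1');print(c['xyz'],R.from_quat(c['orientation']).as_matrix().round(2).tolist(),c['fx'])
```

```text
[ 0.52560855 -0.24110605  0.17901321] [ 8.69760960e-01  4.93472220e-01 -2.25279746e-04 -9.94568137e-04] [-0.26539879 -0.98747327  0.63194103]
[ 0.5603026  -0.18231677  0.29617276] [[0.86, 0.49, 0.14], [-0.51, 0.83, 0.23], [-0.0, -0.27, 0.96]] 339.14758077715715
```

View pics/w1.png

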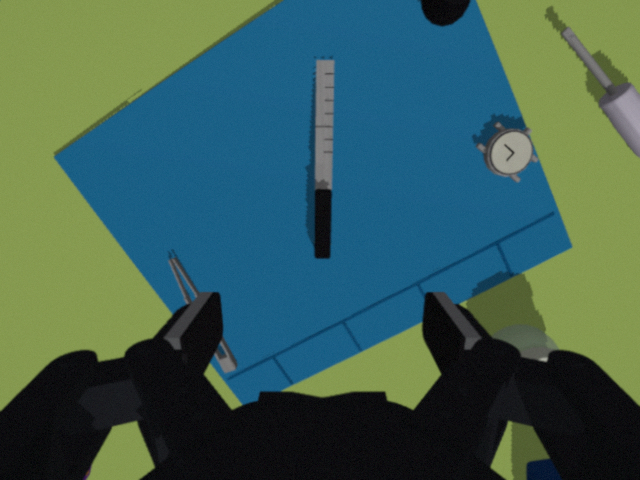

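The wrist view shows the gauge with its grip at (323,225) and tip at (324,60). The tweezers at (200,300) and the watch at (510,150) are clear of the grasp.

Run:
```python
from h import *
c,p,D=load('w1')
r=p[45:275,290:360].astype(int);m=(r[:,:,2]-r[:,:,0]<45)
dark=(m&(r.max(2)<60)).astype(np.uint8);lt=(m&(r.min(2)>80)).astype(np.uint8)
for nm,k,z in(('grip',dark,.019),('blade',lt,.009)):
    n,l,st,ce=cv2.connectedComponentsWithStats(k);i=1+st[1:,4].argmax();ys,xs=np.where(l==i)
    P=np.array([onz(c,x+290,y+45,z)[:2] for x,y in zip(xs,ys)])*1000
    print(nm,st[i],cv2.minAreaRect(P.astype(np.float32)))
g=np.array([dep(c,u,v,D) for u,v in((323,205),(323,225),(323,245),(324,100),(360,150))]);print(g.round(4))
go([.525,-.243,.08],58.9-180)
```

```text
grip [  24  143   17   70 1080] ((525.7626342773438, -238.40151977539062), (59.49117660522461, 13.341887474060059), 57.608009338378906)
blade [  25   15   19  129 2158] ((566.7981567382812, -172.1588897705078), (98.70418548583984, 14.198075294494629), 58.374549865722656)
[[ 0.5343 -0.2254  0.0177]
 [ 0.5257 -0.2397  0.019 ]
 [ 0.5165 -0.255   0.0184]
 [ 0.5775 -0.1547  0.0071]
 [ 0.5835 -0.2036  0.002 ]]
t 1.15 tcp [ 0.5249 -0.2426  0.1795] off [-0.2  0.4 99.5] ang [-1.000e-02 -1.300e-01 -1.799e+02]
```

Emit:
drive_tool:
  rows:
    - {"offset": [0, 0, 5], "angular": [0, 0, -8.5], "gripper": -1}
    - {"offset": [0, 0, 10], "angular": [0, 0, -17], "gripper": -1}
    - {"offset": [0, 0, 15], "angular": [0, 0, -25.5], "gripper": -1}
    - {"offset": [0, 0, 20], "angular": [0, 0, -34], "gripper": -1}
    - {"offset": [0, 0, 25], "angular": [0, 0, -42.5], "gripper": -1}
    - {"offset": [0, 0, 30], "angular": [0, 0, -51], "gripper": -1}
    - {"offset": [0, 0, 35], "angular": [0, 0, -59.5], "gripper": -1}
    - {"offset": [0, 0, 40], "angular": [0, 0, -68], "gripper": -1}
    - {"offset": [0, 0, 45], "angular": [0, 0, -76.5], "gripper": -1}
    - {"offset": [0, 0, 50], "angular": [0, 0, -85], "gripper": -1}

```text
t: 2.15
tcp_pos: [0.5238, -0.2453, 0.1303]
tool_rot: [0.308, 0.951, -0.0, 0.0]
force: [-0.6, 0.2, 0.9]
opening: 0.997
finger_force: 0.0
```

```bash
python3 -c "
from h import *
go([.523,-.2435,.08],58.4-180);print(robot.observe()['q'])"
```

```text
t 2.15 tcp [ 0.5238 -0.2453  0.1303] off [ 1.7  1.  50.3] ang [-3.000e-02 -1.000e-02 -9.432e+01]
[-6.63674635e-01  5.33736687e-02 -1.84719811e-01  1.33250001e+00
 -4.45519425e-04 -3.68141712e-02]
```

Emit:
drive_tool:
  rows:
    - {"offset": [1.5, 1, 5], "angular": [0, 0, -8.5], "gripper": -1}
    - {"offset": [1.5, 1, 10], "angular": [0, 0, -17], "gripper": -1}
    - {"offset": [1.5, 1, 15], "angular": [0, 0, -25.5], "gripper": -1}
    - {"offset": [1.5, 1, 20], "angular": [0, 0, -34], "gripper": -1}
    - {"offset": [1.5, 1, 25], "angular": [0, 0, -42.5], "gripper": -1}
    - {"offset": [1.5, 1, 30], "angular": [0, 0, -51], "gripper": -1}
    - {"offset": [1.5, 1, 35], "angular": [0, 0, -59.5], "gripper": -1}
    - {"offset": [1.5, 1, 40], "angular": [0, 0, -68], "gripper": -1}
    - {"offset": [1.5, 1, 45], "angular": [0, 0, -76.5], "gripper": -1}
    - {"offset": [1.5, 1, 50], "angular": [0, 0, -85], "gripper": -1}

```text
t: 3.15
tcp_pos: [0.5233, -0.2436, 0.0803]
tool_rot: [-0.415, 0.91, -0.0, -0.0]
force: [-0.6, -0.4, 0.3]
opening: 1.0
finger_force: 0.0
```

Emit:
drive_tool:
  rows:
    - {"offset": [0, 0, 0], "angular": [0, 0, -8], "gripper": -1}
    - {"offset": [0, 0, 0], "angular": [0, 0, -8], "gripper": -1}
    - {"offset": [0, 0, 0], "angular": [0, 0, -8], "gripper": -1}

```text
t: 3.45
tcp_pos: [0.5236, -0.2431, 0.0806]
tool_rot: [-0.474, 0.881, -0.0, -0.0]
force: [-0.9, 0.5, -1.3]
opening: 0.999
finger_force: 0.0
```

Run:
```python
from h import *
c,p,D=snap('wrist','w2')
go([.523,-.2435,.032],58.4-180)
```

```text
t 3.5 tcp [ 0.5238 -0.2429  0.0806] off [ 0.9  0.4 48.6] ang [-0.02 -0.01 -1.81]
```

View pics/w2.png

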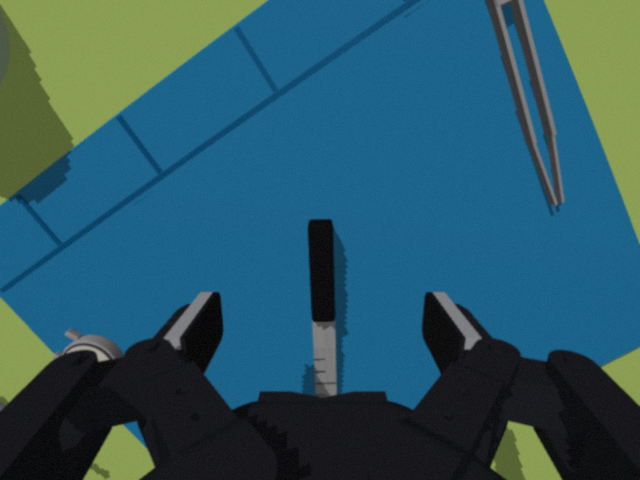

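The grip lies centred between the open pads (320,270) and nothing else is in their path, so I am descending.

Emit:
drive_tool:
  rows:
    - {"offset": [1, 0.5, 20], "angular": [0, 0, -1.8], "gripper": -1}
    - {"offset": [1, 0.5, 40], "angular": [0, 0, -1.8], "gripper": -0.5}
    - {"offset": [1, 0.5, 49], "angular": [0, 0, -1.8], "gripper": 0}
    - {"offset": [1, 0.5, 49], "angular": [0, 0, -1.8], "gripper": 0.4}
    - {"offset": [1, 0.5, 49], "angular": [0, 0, -1.8], "gripper": 1}
    - {"offset": [1, 0.5, 49], "angular": [0, 0, -1.8], "gripper": 1}
    - {"offset": [1, 0.5, 49], "angular": [0, 0, -1.8], "gripper": 1}
    - {"offset": [1, 0.5, 49], "angular": [0, 0, -1.8], "gripper": 1}
  newtons: 80

```text
t: 4.3
tcp_pos: [0.5239, -0.2433, 0.0328]
tool_rot: [-0.49, 0.872, -0.001, 0.0]
force: [0.2, 0.6, 6.3]
opening: 0.134
finger_force: 79.8
```

Emit:
drive_tool:
  rows:
    - {"offset": [0, 0, -15], "angular": [0, 0, 0], "gripper": 1}
    - {"offset": [0, 0, -50], "angular": [0, 0, 0], "gripper": 1}
    - {"offset": [0, 0, -90], "angular": [0, 0, 0], "gripper": 1}
    - {"offset": [0, 0, -120], "angular": [0, 0, 0], "gripper": 1}
    - {"offset": [0, 0, -120], "angular": [0, 0, 0], "gripper": 1}

```text
t: 4.8
tcp_pos: [0.5252, -0.2443, 0.1577]
tool_rot: [-0.49, 0.872, -0.004, 0.002]
force: [0.8, -0.5, -1.6]
opening: 0.135
finger_force: 79.0
```

Run:
```python
from h import *
c,p,D=snap('wrist','w3')
s=robot.observe();print(s['opening'],s['force'],s['finger_force'])
# pre-insert: press yaw 96, TCP at press x = -45-130-6-40 (tip 40 mm before lower plate front -> tip at ram-70)
y=np.radians(96);f=np.array([np.cos(y),np.sin(y)]);ram=np.array([.5976,.2086])-.045*f;print('ram',ram)
pre=ram-f*(.070+.136);print(pre)
go([*pre,.15],96-180)
```

```text
0.13834184734346475 [ 0.0492542  -0.37073995 -1.01122096] 78.98051977157593
ram [0.60230378 0.16384651]
[ 0.62383664 -0.041025  ]
t 4.85 tcp [ 0.5244 -0.2437  0.1547] off [-224.8   20.4    4.5] ang [ -0.27  -0.13 -37.32]
```

View pics/w3.png

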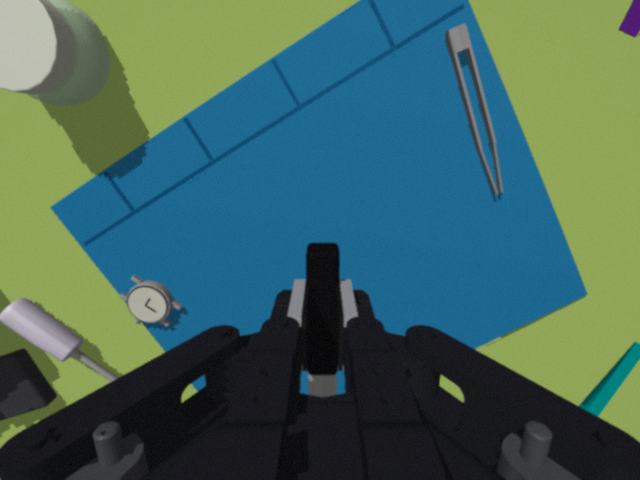

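The gauge is gripped straight and centred at (322,310). The mat items are undisturbed, so I am carrying it to the press front.

Emit:
drive_tool:
  rows:
    - {"offset": [-30, 3, 0], "angular": [0, 0, -5], "gripper": 1}
    - {"offset": [-60, 6, 0], "angular": [0, 0, -10], "gripper": 1}
    - {"offset": [-95, 9, 0], "angular": [0, 0, -16], "gripper": 1}
    - {"offset": [-130, 12, 0], "angular": [0, 0, -22], "gripper": 1}
    - {"offset": [-165, 15, 0], "angular": [0, 0, -28], "gripper": 1}
    - {"offset": [-195, 18, 0], "angular": [0, 0, -33], "gripper": 1}
    - {"offset": [-215, 20, 0], "angular": [0, 0, -37], "gripper": 1}
    - {"offset": [-225, 20, 4], "angular": [0, 0, -37], "gripper": 1}
    - {"offset": [-225, 20, 4], "angular": [0, 0, -37], "gripper": 1}
    - {"offset": [-225, 20, 4], "angular": [0, 0, -37], "gripper": 1}

```text
t: 5.85
tcp_pos: [0.6223, -0.0406, 0.1465]
tool_rot: [0.741, -0.672, -0.001, 0.001]
force: [-0.6, 0.2, -0.9]
opening: 0.138
finger_force: 78.9
```

Run:
```python
from h import *
c,p,D=snap('top','top1');c2,p2,D2=snap('scene','scene1')
s=robot.observe();print(s['tcp_pos'],R.from_quat(s['tool_rot']).as_matrix().round(3).tolist())
# blower
print('blower',dep(c,265,142,D))
a=cv2.resize(p[130:250,90:290][:,:,::-1],None,fx=4,fy=4,interpolation=3)
cv2.imwrite('pics/crop2.png',a)
go([.6238,-.041,.15],96-180)
```

```text
[ 0.62253273 -0.04115901  0.14707707] [[0.097, -0.995, -0.001], [-0.995, -0.097, -0.0], [0.0, 0.001, -1.0]]
blower [ 0.62208141 -0.0807663   0.44164701]
t 5.95 tcp [ 0.6225 -0.0412  0.1471] off [-0.  -1.3 -2.9] ang [ 0.03 -0.01 -0.45]
```

View pics/crop2.png

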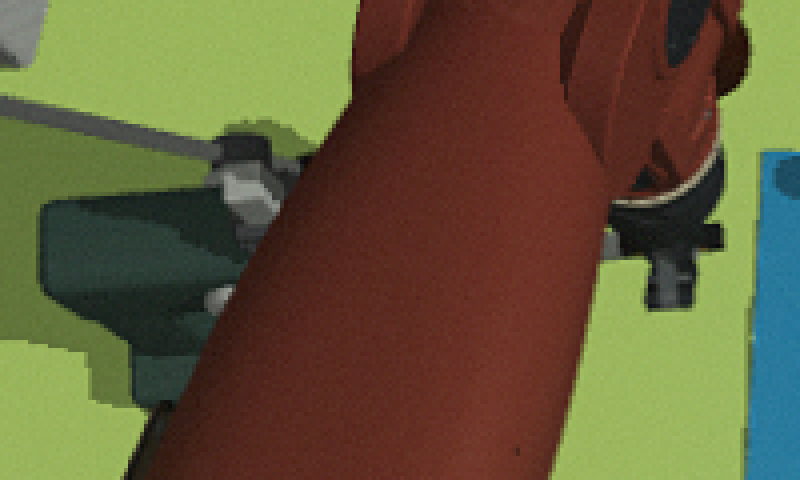

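The arm hides the press front from the top camera, so I am using the scene camera.

Run:
```python
from h import *
c,p,D=load('scene1')
cv2.imwrite('pics/crop3.png',cv2.resize(p[120:320,330:560][:,:,::-1],None,fx=3,fy=3,interpolation=3))
c0,p0,D0=load('top0');print('blower',dep(c0,265,142,D0),'lever knob',dep(c0,81,154,D0),'lever mid',dep(c0,120,162,D0))
```

```text
blower [ 0.75967882 -0.04208496  0.06847026] lever knob [0.63694462 0.30194331 0.3208193 ] lever mid [0.64626323 0.24920534 0.24279747]
```

View pics/crop3.png

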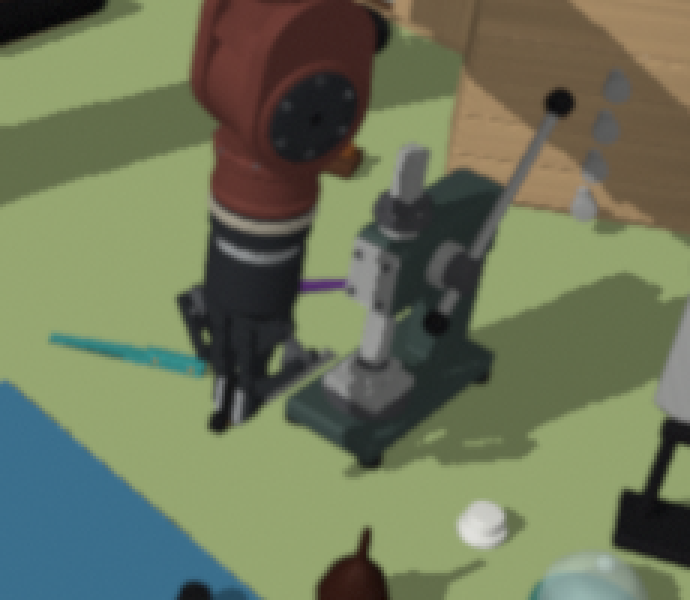

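The scene view shows the gauge held horizontally, its blade at (300,372) pointing at the plates (370,380), with the head and ram above. I need to check forearm clearance over the press at the final pose.

Run:
```python
from h import *
c,p,D=load('top1');cs,ps,Ds=load('scene1')
for u,v in((150,240),(165,220),(175,200),(190,180),(205,160),(215,220),(235,200),(150,300),(200,300),(250,150)): print(u,v,dep(c,u,v,D).round(3))
c0,p0,D0=load('top0')
for u,v in((150,170),(153,178),(148,172),(145,182)): print('ram',dep(c0,u,v,D0).round(3))
print('scene')
for u,v in((395,140),(440,155),(400,170),(452,172),(436,188),(420,200),(466,175),(332+ -2+136,170)):print(u,v,dep(cs,u,v,Ds).round(3))
print(robot.observe()['q'])
# blade points in scene: bright elongated between fingers and press
for cu,cv in((330,355),(310,368),(290,380),(270,393)):
    u,v=330+cu/3,120+cv/3;print('bl',dep(cs,u,v,Ds).round(4),ps[int(v),int(u)])
```

```text
150 240 [0.408 0.048 0.642]
165 220 [0.436 0.03  0.639]
175 200 [ 0.278 -0.177  1.375]
190 180 [0.495 0.002 0.63 ]
205 160 [ 0.527 -0.016  0.623]
215 220 [ 0.441 -0.035  0.624]
235 200 [ 0.476 -0.057  0.599]
150 300 [0.327 0.039 0.652]
200 300 [ 0.33  -0.021  0.627]
250 150 [ 0.558 -0.073  0.581]
ram [0.645 0.199 0.192]
ram [0.597 0.159 0.293]
ram [0.609 0.169 0.295]
ram [0.611 0.2   0.214]
scene
395 140 [ 0.574 -0.075  0.434]
440 155 [ 0.675 -0.044  0.432]
400 170 [ 0.157  0.397 -0.003]
452 172 [0.283 0.534 0.   ]
436 188 [0.323 0.407 0.001]
420 200 [ 0.654 -0.062  0.318]
466 175 [0.61  0.152 0.284]
466 170 [0.603 0.158 0.293]
[-2.75105967e-01  1.84391987e-01 -1.34862901e-02  1.37336295e+00
 -3.62707863e-04 -1.94285272e+00]
bl [0.6125 0.0894 0.1143] [91 93 86]
bl [ 0.688  -0.0342  0.2075] [75 75 74]
bl [ 0.6796 -0.0453  0.1957] [47 49 51]
bl [ 0.665  -0.0488  0.1747] [65 66 66]
```

Run:
```python
from h import *
c,p,D=load('scene1')
K=np.array([[c['fx'],0,c['cx']],[0,c['fy'],c['cy']],[0,0,1.]]);uv=np.mgrid[330:520,180:330].reshape(2,-1).T.astype(float)
n=cv2.undistortPoints(uv[:,None],K,c['dist'])[:,0];d=np.c_[n[:,0],-n[:,1],-np.ones(len(n))]@R.from_quat(c['orientation']).as_matrix().T
P=c['xyz']+d*D[uv[:,1].astype(int),uv[:,0].astype(int)][:,None];C=p[uv[:,1].astype(int),uv[:,0].astype(int)].astype(int)
y=np.radians(96);f=np.array([np.cos(y),np.sin(y)]);l=np.array([-f[1],f[0]]);ram=np.array([.6023,.1638])
q=np.c_[(P[:,:2]-ram)@f,(P[:,:2]-ram)@l,P[:,2]]*1000
def rep(nm,k):
    a=q[k];print(nm,len(a),a.min(0).round(1),a.max(0).round(1),np.median(a,0).round(1));return a
rep('base top',(abs(q[:,2]-30)<4)&(abs(q[:,1])<70)&(q[:,0]<150)&(q[:,0]>-80))
a=rep('lower',(abs(q[:,2]-52)<5)&(abs(q[:,1])<40)&(abs(q[:,0])<40)&(C.min(1)>80))
rep('upper',(abs(q[:,2]-68)<7)&(abs(q[:,1])<35)&(abs(q[:,0])<35)&(C.min(1)>80))
b=rep('blade',(abs(q[:,2]-116)<14)&(abs(q[:,1])<20)&(q[:,0]<-55)&(q[:,0]>-150)&(C.min(1)>75))
for x0 in range(-150,-60,10):
    k=(b[:,0]>=x0)&(b[:,0]<x0+10)
    if k.any(): print(x0,k.sum(),b[k].mean(0).round(1))
```

```text
base top 686 [-64.5 -54.6  26. ] [147.8  46.1  34. ] [ 30.6 -27.6  28.9]
lower 158 [-34.6 -33.4  47.1] [27.  29.3 56.9] [-19.1 -17.5  50.4]
upper 83 [-27.1 -23.6  61.1] [19.1 18.9 74.9] [-15.6  -9.8  65.5]
blade 57 [-149.2  -10.7  113.5] [-72.5   4.4 126.9] [-103.2   -7.2  118.3]
-150 5 [-147.2   -8.7  121. ]
-140 8 [-135.3   -8.2  119. ]
-130 5 [-124.7   -8.   119.8]
-120 6 [-115.3   -8.3  118.5]
-110 8 [-104.5   -6.4  118.2]
-100 7 [-95.1  -7.  118. ]
-90 9 [-85.9  -4.3 118.3]
-80 9 [-75.9  -0.4 116.5]
```

The scene camera reads the fixed base and plates about 4 mm off in the same sense as it reads the known blade, which agrees with the top-camera press pose. I am lowering to just above the lower plate's front ledge.

Emit:
drive_tool:
  rows:
    - {"offset": [-3, -0.5, 15], "angular": [0, 0, -0.4], "gripper": 1}
    - {"offset": [-10, -0.5, 35], "angular": [0, 0, -0.4], "gripper": 1}
    - {"offset": [-20, -0.5, 50], "angular": [0, 0, -0.4], "gripper": 1}
    - {"offset": [-32, -0.5, 57], "angular": [0, 0, -0.4], "gripper": 1}
    - {"offset": [-41, -0.5, 58], "angular": [0, 0, -0.4], "gripper": 1}
    - {"offset": [-45, -0.5, 58], "angular": [0, 0, -0.4], "gripper": 1}
    - {"offset": [-45, -0.5, 58], "angular": [0, 0, -0.4], "gripper": 1}
    - {"offset": [-45, -0.5, 58], "angular": [0, 0, -0.4], "gripper": 1}

```text
t: 6.75
tcp_pos: [0.6196, 0.0046, 0.0902]
tool_rot: [0.744, -0.669, 0.001, -0.0]
force: [0.1, -0.3, -0.2]
opening: 0.141
finger_force: 78.9
```

Run:
```python
from h import *
c,p,D=snap('scene','scene2')
cv2.imwrite('pics/crop4.png',cv2.resize(p[215:285,400:500][:,:,::-1],None,fx=7,fy=7,interpolation=3))
f=np.zeros(3)
for i in range(5): eyes.camera('scene');f+=robot.observe()['force']
s=robot.observe();print(s['t'],f/5,s['ft_torque'],s['tcp_pos'])
go([.6023+.1045*.16,.1638-.9945*.16,.0838],-84)
```

```text
7.05 [-0.36815298  0.05538965 -1.64415555] [-0.04796909  0.07627268  0.02619512] [0.6191144  0.00440179 0.08939377]
t 7.05 tcp [0.6191 0.0044 0.0894] off [-0.3  0.1  5.6] ang [-0.01 -0.01  0.06]
```

View pics/crop4.png

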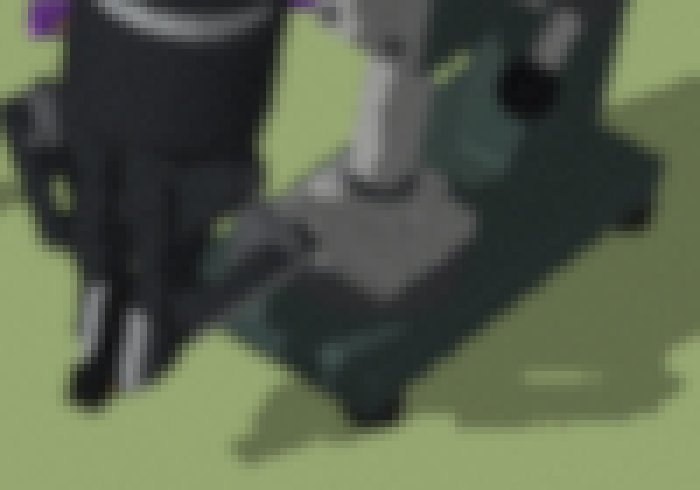

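The tip (305,237 in the crop) stands over the middle of the lower plate's front ledge. I am now lowering gently to contact.

Emit:
drive_tool:
  rows:
    - {"offset": [0, 0, 2.5], "angular": [0, 0, 0], "gripper": 1}
    - {"offset": [0, 0, 5], "angular": [0, 0, 0], "gripper": 1}
    - {"offset": [0, 0, 6], "angular": [0, 0, 0], "gripper": 1}
    - {"offset": [0, 0, 6], "angular": [0, 0, 0], "gripper": 1}

```text
t: 7.45
tcp_pos: [0.6188, 0.0048, 0.0829]
tool_rot: [0.744, -0.669, -0.0, 0.0]
force: [-0.5, -0.4, -1.1]
opening: 0.134
finger_force: 78.9
```

Emit:
drive_tool:
  rows:
    - {"offset": [0, 0, 0.7], "angular": [0, 0, 0], "gripper": 1}
    - {"offset": [0, 0, 0.7], "angular": [0, 0, 0], "gripper": 1}

```text
t: 7.65
tcp_pos: [0.619, 0.0047, 0.0826]
tool_rot: [0.744, -0.669, 0.0, 0.0]
force: [-0.6, 0.1, -1.2]
opening: 0.136
finger_force: 78.9
```

Emit:
drive_tool:
  rows:
    - {"offset": [0, 0, 0.7], "angular": [0, 0, 0], "gripper": 1}
    - {"offset": [0, 0, 0.7], "angular": [0, 0, 0], "gripper": 1}

```text
t: 7.85
tcp_pos: [0.619, 0.0047, 0.0819]
tool_rot: [0.744, -0.669, 0.0, -0.0]
force: [0.6, 0.1, -1.2]
opening: 0.132
finger_force: 79.0
```

```bash
cat >> h.py <<'E'
def ft(n=4):
    r=[]
    for i in range(n): eyes.camera('scene');s=robot.observe();r.append(np.r_[s['force'],s['ft_torque'],s['tcp_pos']])
    m=np.mean(r,0);print('t',round(s['t'],2),'F',m[:3].round(2),'M',m[3:6].round(3),'tcp',m[6:].round(4),'open',round(s['opening'],3));return m
E
python3 -c "
from h import *
ft()"
```

```text
t 8.05 F [-0.2   0.33 -0.88] M [-0.004 -0.01  -0.019] tcp [0.6191 0.0047 0.0819] open 0.134
```

Emit:
drive_tool:
  rows:
    - {"offset": [0, 0, 0.5], "angular": [0, 0, 0], "gripper": 1}
    - {"offset": [0, 0, 0.5], "angular": [0, 0, 0], "gripper": 1}

```text
t: 8.25
tcp_pos: [0.619, 0.0047, 0.0814]
tool_rot: [0.744, -0.669, 0.0, 0.0]
force: [-0.5, -1.3, -0.8]
opening: 0.134
finger_force: 79.0
```

```bash
python3 -c "
from h import *
ft(6)"
```

```text
t 8.55 F [ 0.17 -0.37  0.03] M [ 0.007 -0.01   0.017] tcp [0.6191 0.0047 0.0814] open 0.138
```

Emit:
drive_tool:
  rows:
    - {"offset": [0, 0, 0.5], "angular": [0, 0, 0], "gripper": 1}
    - {"offset": [0, 0, 0.5], "angular": [0, 0, 0], "gripper": 1}

```text
t: 8.75
tcp_pos: [0.6191, 0.0047, 0.0809]
tool_rot: [0.744, -0.669, 0.0, 0.0]
force: [-0.1, -0.5, 0.4]
opening: 0.137
finger_force: 79.1
```

```bash
python3 -c "
from h import *
ft(6)"
```

```text
t 9.05 F [-0.11 -0.82  0.61] M [-0.022  0.03   0.009] tcp [0.6191 0.0047 0.0809] open 0.134
```

Light contact began at TCP z of about 0.082, which matches the level height of 0.0818. I am backing off to a light touch and sliding in.

Emit:
drive_tool:
  rows:
    - {"offset": [0, 0, -0.6], "angular": [0, 0, 0], "gripper": 1}
    - {"offset": [-3, 0, -0.6], "angular": [0, 0, 0], "gripper": 1}
    - {"offset": [-6, 0, -0.6], "angular": [0, 0, 0], "gripper": 1}
    - {"offset": [-9, 0, -0.6], "angular": [0, 0, 0], "gripper": 1}
    - {"offset": [-12, 0, -0.6], "angular": [0, 0, 0], "gripper": 1}
    - {"offset": [-15, 0, -0.6], "angular": [0, 0, 0], "gripper": 1}
    - {"offset": [-18, 0, -0.6], "angular": [0, 0, 0], "gripper": 1}
    - {"offset": [-20, 0, -0.6], "angular": [0, 0, 0], "gripper": 1}
    - {"offset": [-20, 0, -0.6], "angular": [0, 0, 0], "gripper": 1}

```text
t: 9.95
tcp_pos: [0.6168, 0.025, 0.0815]
tool_rot: [0.744, -0.668, -0.0, -0.0]
force: [-0.7, 0.3, 0.9]
opening: 0.134
finger_force: 79.0
```

```bash
python3 -c "
from h import *
ft(4)"
```

```text
t 10.15 F [ 0.39  0.84 -0.28] M [0.154 0.001 0.014] tcp [0.6169 0.0247 0.0815] open 0.135
```

Emit:
drive_tool:
  rows:
    - {"offset": [-1, 0, 0], "angular": [0, 0, 0], "gripper": 1}
    - {"offset": [-2, 0, 0], "angular": [0, 0, 0], "gripper": 1}
    - {"offset": [-3, 0, 0], "angular": [0, 0, 0], "gripper": 1}
    - {"offset": [-4, 0, 0], "angular": [0, 0, 0], "gripper": 1}

```text
t: 10.55
tcp_pos: [0.6165, 0.0286, 0.0815]
tool_rot: [0.744, -0.669, 0.0, 0.0]
force: [1.3, -0.6, -0.6]
opening: 0.135
finger_force: 79.0
```

Emit:
drive_tool:
  rows:
    - {"offset": [-1, 0, 0], "angular": [0, 0, 0], "gripper": 1}
    - {"offset": [-2, 0, 0], "angular": [0, 0, 0], "gripper": 1}
    - {"offset": [-3, 0, 0], "angular": [0, 0, 0], "gripper": 1}

```text
t: 10.85
tcp_pos: [0.6162, 0.0317, 0.0815]
tool_rot: [0.744, -0.669, 0.0, 0.0]
force: [0.0, -0.0, -0.3]
opening: 0.133
finger_force: 79.0
```

```bash
python3 -c "
from h import *
ft(4)"
```

```text
t 11.05 F [ 0.03 -0.34 -0.18] M [ 0.111 -0.011 -0.006] tcp [0.6161 0.0318 0.0815] open 0.134
```

Emit:
drive_tool:
  rows:
    - {"offset": [-1, 0, 0], "angular": [0, 0, 0], "gripper": 1}
    - {"offset": [-2, 0, 0], "angular": [0, 0, 0], "gripper": 1}
    - {"offset": [-2, 0, 0], "angular": [0, 0, 0], "gripper": 1}

```text
t: 11.35
tcp_pos: [0.6159, 0.0337, 0.0815]
tool_rot: [0.744, -0.669, 0.0, 0.0]
force: [-0.0, 0.1, -0.9]
opening: 0.134
finger_force: 79.0
```

Emit:
drive_tool:
  rows:
    - {"offset": [-1, 0, 0], "angular": [0, 0, 0], "gripper": 1}
    - {"offset": [-2, 0, 0], "angular": [0, 0, 0], "gripper": 1}
    - {"offset": [-2, 0, 0], "angular": [0, 0, 0], "gripper": 1}

```text
t: 11.65
tcp_pos: [0.6157, 0.0357, 0.0815]
tool_rot: [0.744, -0.669, 0.0, -0.0]
force: [0.6, 0.0, 1.0]
opening: 0.134
finger_force: 79.0
```

```bash
python3 -c "
from h import *
ft(3)"
```

```text
t 11.8 F [ 0.25  0.82 -0.04] M [ 0.174 -0.015  0.002] tcp [0.6157 0.0357 0.0815] open 0.14
```

Emit:
drive_tool:
  rows:
    - {"offset": [-1, 0, 0], "angular": [0, 0, 0], "gripper": 1}
    - {"offset": [-2, 0, 0], "angular": [0, 0, 0], "gripper": 1}
    - {"offset": [-2, 0, 0], "angular": [0, 0, 0], "gripper": 1}

```text
t: 12.1
tcp_pos: [0.6155, 0.0376, 0.0815]
tool_rot: [0.744, -0.669, 0.0, 0.0]
force: [-0.3, 0.8, -0.2]
opening: 0.135
finger_force: 79.0
```

Emit:
drive_tool:
  rows:
    - {"offset": [-1, 0, 0], "angular": [0, 0, 0], "gripper": 1}
    - {"offset": [-2, 0, 0], "angular": [0, 0, 0], "gripper": 1}
    - {"offset": [-2, 0, 0], "angular": [0, 0, 0], "gripper": 1}

```text
t: 12.4
tcp_pos: [0.6153, 0.0397, 0.0815]
tool_rot: [0.744, -0.669, 0.0, -0.0]
force: [0.3, -0.8, -0.1]
opening: 0.136
finger_force: 79.0
```

```bash
python3 -c "
from h import *
ft(3)"
```

```text
t 12.55 F [0.03 0.09 0.27] M [ 0.216 -0.018 -0.023] tcp [0.6153 0.0397 0.0815] open 0.135
```

Emit:
drive_tool:
  rows:
    - {"offset": [-1, 0, 0], "angular": [0, 0, 0], "gripper": 1}
    - {"offset": [-2, 0, 0], "angular": [0, 0, 0], "gripper": 1}
    - {"offset": [-2, 0, 0], "angular": [0, 0, 0], "gripper": 1}

```text
t: 12.85
tcp_pos: [0.6151, 0.0416, 0.0815]
tool_rot: [0.744, -0.669, 0.0, 0.0]
force: [0.3, -0.1, 1.4]
opening: 0.135
finger_force: 79.1
```

Emit:
drive_tool:
  rows:
    - {"offset": [-1, 0, 0], "angular": [0, 0, 0], "gripper": 1}
    - {"offset": [-2, 0, 0], "angular": [0, 0, 0], "gripper": 1}
    - {"offset": [-2, 0, 0], "angular": [0, 0, 0], "gripper": 1}

```text
t: 13.15
tcp_pos: [0.6149, 0.0437, 0.0815]
tool_rot: [0.744, -0.669, -0.0, -0.0]
force: [0.5, 0.6, 0.9]
opening: 0.136
finger_force: 79.1
```

```bash
python3 -c "
from h import *
ft(3)"
```

```text
t 13.3 F [0.23 0.03 0.13] M [ 0.14  -0.011  0.011] tcp [0.6149 0.0437 0.0815] open 0.135
```

Emit:
drive_tool:
  rows:
    - {"offset": [-1, 0, 0], "angular": [0, 0, 0], "gripper": 1}
    - {"offset": [-2, 0, 0], "angular": [0, 0, 0], "gripper": 1}
    - {"offset": [-2, 0, 0], "angular": [0, 0, 0], "gripper": 1}

```text
t: 13.6
tcp_pos: [0.6147, 0.0456, 0.0815]
tool_rot: [0.744, -0.669, 0.0, 0.0]
force: [-0.1, -0.6, -0.1]
opening: 0.136
finger_force: 79.1
```

Emit:
drive_tool:
  rows:
    - {"offset": [-1, 0, 0], "angular": [0, 0, 0], "gripper": 1}
    - {"offset": [-2, 0, 0], "angular": [0, 0, 0], "gripper": 1}
    - {"offset": [-2, 0, 0], "angular": [0, 0, 0], "gripper": 1}

```text
t: 13.9
tcp_pos: [0.6144, 0.0477, 0.0815]
tool_rot: [0.744, -0.669, -0.0, -0.0]
force: [0.7, 0.6, -0.2]
opening: 0.133
finger_force: 79.1
```

```bash
python3 -c "
from h import *
ft(3)"
```

```text
t 14.05 F [0.13 0.5  0.28] M [ 0.133 -0.026 -0.04 ] tcp [0.6145 0.0476 0.0815] open 0.137
```

Emit:
drive_tool:
  rows:
    - {"offset": [-1, 0, 0], "angular": [0, 0, 0], "gripper": 1}
    - {"offset": [-2, 0, 0], "angular": [0, 0, 0], "gripper": 1}
    - {"offset": [-2, 0, 0], "angular": [0, 0, 0], "gripper": 1}

```text
t: 14.35
tcp_pos: [0.6143, 0.0496, 0.0815]
tool_rot: [0.744, -0.669, 0.0, 0.0]
force: [-0.4, -0.5, -0.0]
opening: 0.134
finger_force: 79.1
```

Emit:
drive_tool:
  rows:
    - {"offset": [-1, 0, 0], "angular": [0, 0, 0], "gripper": 1}
    - {"offset": [-2, 0, 0], "angular": [0, 0, 0], "gripper": 1}
    - {"offset": [-2, 0, 0], "angular": [0, 0, 0], "gripper": 1}

```text
t: 14.65
tcp_pos: [0.614, 0.0516, 0.0815]
tool_rot: [0.744, -0.669, -0.0, -0.0]
force: [0.3, -1.0, 0.6]
opening: 0.136
finger_force: 79.1
```

```bash
python3 -c "
from h import *
ft(3)"
```

```text
t 14.8 F [0.36 0.3  0.24] M [ 0.179 -0.038 -0.032] tcp [0.614  0.0516 0.0815] open 0.133
```

Emit:
drive_tool:
  rows:
    - {"offset": [-1, 0, 0], "angular": [0, 0, 0], "gripper": 1}
    - {"offset": [-2, 0, 0], "angular": [0, 0, 0], "gripper": 1}
    - {"offset": [-2, 0, 0], "angular": [0, 0, 0], "gripper": 1}

```text
t: 15.1
tcp_pos: [0.6138, 0.0536, 0.0815]
tool_rot: [0.744, -0.669, 0.0, 0.0]
force: [-0.4, 0.5, 0.2]
opening: 0.135
finger_force: 79.1
```

Emit:
drive_tool:
  rows:
    - {"offset": [-1, 0, 0], "angular": [0, 0, 0], "gripper": 1}
    - {"offset": [-2, 0, 0], "angular": [0, 0, 0], "gripper": 1}
    - {"offset": [-2, 0, 0], "angular": [0, 0, 0], "gripper": 1}

```text
t: 15.4
tcp_pos: [0.6136, 0.0556, 0.0815]
tool_rot: [0.744, -0.669, 0.0, -0.0]
force: [1.1, 0.1, 0.6]
opening: 0.135
finger_force: 79.1
```

```bash
python3 -c "
from h import *
ft(3)
c,p,D=snap('scene','scene3')
cv2.imwrite('pics/crop5.png',cv2.resize(p[205:285,410:510][:,:,::-1],None,fx=7,fy=7,interpolation=3))"
```

```text
t 15.55 F [0.53 0.3  0.48] M [ 0.13  -0.031 -0.014] tcp [0.6136 0.0556 0.0815] open 0.132
```

View pics/crop5.png

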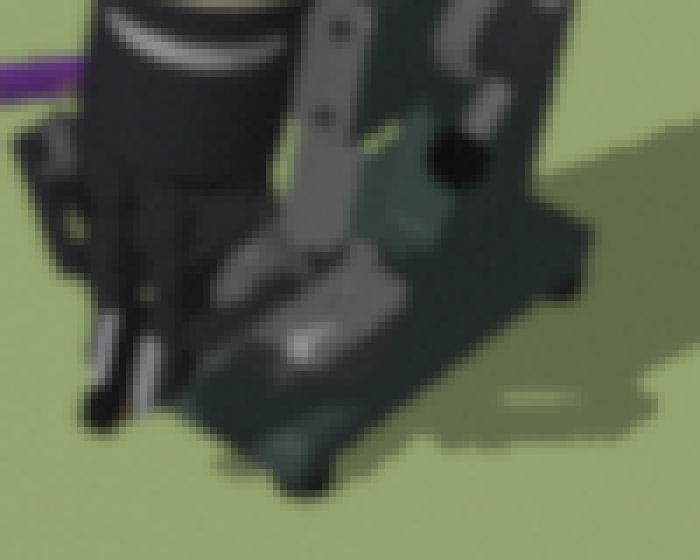

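The blade is going in under the upper plate along its middle, with no drag yet. I am continuing.

Emit:
drive_tool:
  rows:
    - {"offset": [-1, 0, 0], "angular": [0, 0, 0], "gripper": 1}
    - {"offset": [-2, 0, 0], "angular": [0, 0, 0], "gripper": 1}
    - {"offset": [-2, 0, 0], "angular": [0, 0, 0], "gripper": 1}

```text
t: 15.9
tcp_pos: [0.6135, 0.0572, 0.0816]
tool_rot: [0.744, -0.669, 0.0, 0.0]
force: [0.6, -2.0, 0.6]
opening: 0.138
finger_force: 79.1
```

```bash
python3 -c "
from h import *
ft(3)"
```

```text
t 16.05 F [ 0.09 -2.83  0.77] M [-0.492 -0.051 -0.015] tcp [0.6135 0.0572 0.0815] open 0.136
```

Emit:
drive_tool:
  rows:
    - {"offset": [-1, 0, 0], "angular": [0, 0, 0], "gripper": 1}
    - {"offset": [-2, 0, 0], "angular": [0, 0, 0], "gripper": 1}
    - {"offset": [-2, 0, 0], "angular": [0, 0, 0], "gripper": 1}

```text
t: 16.35
tcp_pos: [0.6134, 0.0588, 0.0817]
tool_rot: [0.743, -0.669, 0.001, 0.0]
force: [-0.1, -5.7, 1.7]
opening: 0.137
finger_force: 79.2
```

```bash
python3 -c "
from h import *
ft(3)"
```

```text
t 16.5 F [-0.09 -6.04  0.99] M [-1.185e+00 -5.800e-02 -1.000e-03] tcp [0.6134 0.0587 0.0817] open 0.14
```

Snug drag of about 6 N and steady, which is below the lifting level. I am letting it settle, checking for creep, then handing in.

Emit:
drive_tool:
  rows:
    - {"offset": [0, 0, 0], "angular": [0, 0, 0], "gripper": 1}
    - {"offset": [0, 0, 0], "angular": [0, 0, 0], "gripper": 1}
    - {"offset": [0, 0, 0], "angular": [0, 0, 0], "gripper": 1}
    - {"offset": [0, 0, 0], "angular": [0, 0, 0], "gripper": 1}
    - {"offset": [0, 0, 0], "angular": [0, 0, 0], "gripper": 1}

```text
t: 17.0
tcp_pos: [0.6134, 0.0587, 0.0817]
tool_rot: [0.743, -0.669, 0.001, 0.0]
force: [0.7, -5.6, 1.7]
opening: 0.132
finger_force: 79.2
```

```bash
python3 -c "
from h import *
m=ft(4)
c,p,D=snap('scene','scene4')
a,pa,Da=load('scene3')
# ram-top / plate motion between no-contact and now
x=lambda q:q[155:230,440:490].astype(np.float32).mean(2)
print(cv2.phaseCorrelate(x(pa)[0:35,12:40].copy(),x(p)[0:35,12:40].copy()))
if -7.5<m[1]<-4: print(robot.hand_in())"
```

```text
t 17.2 F [ 0.49 -5.78  1.24] M [-1.166 -0.072  0.025] tcp [0.6134 0.0587 0.0817] open 0.136
((0.34687852615661896, -0.1886445572274269), 0.9671451508998871)
the job is handed in; nothing more can be done
None
```

The job is handed in at 17.2 s: the gauge is gripped and still between the press plates with about 6 N of steady drag, below the 7–13 N level where the ram starts to rise, though I did not confirm the ram's position directly.

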